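# Shut the honing machine's guard and hold its key switch on

### The arm

A 6-joint arm with a two-finger parallel gripper is mounted at the origin on the work surface. World frame = base frame: x ahead of the robot, y to its left, z up, the work surface at z = 0. Lengths are in m, angles in rad, forces in N, time in s.
With the tool pointing down it reaches from about 0.375 to 0.9 m from the base axis. Payload 3.1 kg.
Tool frame: the origin (TCP) lies between the finger pads; the fingertips stand 11 mm ahead of it and the grasp point (between the pads) lies 8 mm behind it; z points along the fingers, y is the line along which they close (so a half turn about z gives the same grasp; the last joint's range is limited). The gripper opens to 87 mm and grips with 3 to 60 N. Pads are 19 mm wide; open, the fingers measure 117 mm over their backs; the gripper's body (75 mm by 190 mm) begins 51 mm behind the grasp point.
Start: joints at [-1.438, 0.527, 1.433, -0, 1.181, -0.178], TCP at [0.191, -0.595, 0.234] pointing down, gripper open.
Joint ranges: [-3.08, 3.08], [-0.75, 2.2], [0.22, 2.44], [-1.43, 4.57], [0, 2.65], [-2.85, 2.85]. Speed limits (rad/s): [2.79, 2.79, 3.14, 3.14, 3.14, 3.14].

### API

Orientations are given as a unit quaternion [x, y, z, w].
In Python, from rig import robot gives the robot as it stands.
- The arm moves only by the tool move_arm, never from a script. Its argument "moves" is text: rows parted by semicolons, each of 7 numbers parted by spaces: the shift along the tool's x, y, z in units of 100 mm (1.0 is 100 mm), then the turn, a rotation vector about the tool's x, y, z in units of 90 degrees (1.0 is 90 degrees), then the opening, from 0 (shut) to 1 (fully open). A call has 1 to 12 rows; each row is the pose to reach, as a shift and turn from the pose commanded when the call began, along the tool's axes at that moment; what a row does not reach only later rows make up. A row lasts 1/10 s, in which the tool goes at most 50 mm and 8.59 degrees, less where a joint would pass 70% of its speed; a pose out of reach is approached as far as the arm can. A call with a number of a shift or a turn outside -1 to 1 is refused whole. A call with a gripper value outside its range is refused whole. The fingers move at their own pace and stop on an object; "squeeze" is the grip in N (left out, the last holds). Time passes only in rows, so rows that repeat a pose let the fingers close. It gives the time, the measured TCP pose, the force, the opening and the grip force at its end, in the units of the state.
- robot.get_obs(): the state, without advancing time (a new reading comes with each control period).
- robot.camera(name): name is "side" or "top"; returns a dict with "image" (400x640x3 uint8, red, green, blue), "intrinsics" (3x3 intrinsics, pixels), "extrinsics" (4x4, takes a point from world to camera coordinates). Camera axes: x right, y up, looking along -z (the intrinsics and any distortion apply to the point x, -y, -z); pixel columns grow to the right and rows downward; lengths in m; the calibration is good to about 2 mm. A picture is of the moment at which its call begins. There is no depth.
- robot.hand_in(): hands the job in; it is judged then, once.
The state is a dict: "time": time; "q": joint angles; "joint_velocities": joint speeds; "joint_torque": joint torques, N m; "position": TCP position; "tool_rot": TCP orientation; "ft_force": force on the tool from outside, world axes, zero at the start; "moment": the same for the moment, N m; "grip_width": finger opening in m; "grip_force": force on a finger pad.
Only numpy, scipy, OpenCV 4.12 (cv2) and the standard library are available. Lean on these libraries where they do the work, as an engineer would, in place of code of your own. Each camera call takes 0.05 s, during which the arm holds its last target. There are 200 camera calls.

### The job

Press the yellow guard of the green honing machine down until its catch holds it shut. Then take the red-handled key from the wooden stand, work it down past the sticky pins until it is fully home in the brass key switch, and only then turn it a quarter turn clockwise (seen from above) to its stop. The switch springs back, so finish while still gripping the key and holding it turned; do not shift the other things on the bench.

Things in the scene. Friction and masses are not known exactly. Their poses are not given: they have to be found in the camera images.
- machine: Green honing machine fixed to the bench: housing 220 (x) x 260 (y) x 95 high; origin at the centre of its underside, x points away from the robot at yaw 0. Two wheels under the yellow guard on its +y half; the key switch is on its -y half. With the guard shut its top is 122 above the bench (rubber pad 126).
- guard (a joint): Hinge of the yellow guard, rad: 0 shut, about 0.45 to 0.8 at the start; grows as the free edge (on the machine's -x side) rises. Stays where it is left when open; springs up a little if let go just before the catch engages. Near 0.07 rad a roller catch resists (about 5 N more at the pad, up to 12 N in all), then snaps over and holds it at 0. 
- guard_hinge (a point): Point on the guard's hinge axis (parallel to the machine's y), at the middle of its width: in the machine's frame 70 toward +x, 45 toward +y, 120 above the bench. The guard is a plate 150 x 150 x 5 with 19 deep rims, reaching from the hinge towards the machine's -x.
- guard_pad (a point): Centre of the top of the black rubber press pad (35 x 70) near the guard's free edge; 120 from the hinge axis, 5.5 above the plate's mid plane; moves with the guard.
- key_bow (a point): Centre of the key's red plastic handle (bow), 34 wide (key x) x 12 thick (key y) x 36 high (key z). Pinch it across the thickness. The key stands upright in its stand, z up.
- key_shoulder (a point): Key's origin: centre of the underside of its steel collar (26 x 15 x 4), 32 straight below the bow's centre. Below it is the steel blade, 16 (key x) x 5 (key y), 28 long with a rounded tip; the key is the same either way round. Total length 78, mass about 60 g.
- keystand: Dark wooden block fixed to the bench, 90 x 70 x 45 high, origin at the centre of its underside; the key stands in its slot (20 x 9, along the block's x), its collar resting on the top, so the blade is 28 down in it.
- switch_face (a point): Centre of the face of the round brass switch barrel (41 diameter, black collar 54 diameter around it), 125 above the bench, 20 toward +x and 85 toward -y from the machine's centre; z up. The key slot runs along this frame's x: 18.5 x 7.5, 30 deep, open upward. The frame turns with the barrel. The key is fully home when its collar rests on this face.
- switch_pins (a point): Point inside the key slot on its axis, 10 below the face, at the upper of two rows of sprung sticky pins (the lower is 20 below the face). They stick out from the slot's short ends and resist the blade with up to about 15 N in all; steady pressure with slight rocking passes them. The blade has about 0.2 rad of play in the slot.
- switch (a joint): Angle of the switch barrel, rad: 0 at rest, grows clockwise seen from above, stop at 1.5. Springs back to 0 when let go; about 0.03 N m at 0 and 0.11 N m at the stop. Because of the play and the fingers' give, the gripper must turn about 1.7 to bring it to the stop.
- wax: Bystander, leave alone: blue bar of honing compound, 35 x 90 x 25, lying near the key stand; origin at its underside.
- gouge1: Bystander, leave alone: carving gouge with round wooden handle, 25 diameter, 225 long, lying along its x; origin at its underside.
- gouge2: Bystander, leave alone: second carving gouge, same size; origin at its underside.
- mallet: Bystander, leave alone: turned wooden carver's mallet standing on its head, 84 diameter, 215 high; origin at its underside.
- mug: Bystander, leave alone: dark steel mug, 76 diameter, 90 high; origin at its underside.
- glue: Bystander, leave alone: white glue bottle, 60 diameter, 150 high; origin at its underside.
- bird: Bystander, leave alone: small carved wooden bird on a foot, 120 long, 95 high; origin at its underside.

How it is judged:
On the way, in this order (a step that is already met when the one before it is completed fails the run):
1. the guard is shut on its catch (value of joint guard below 0.02 rad), for 0.2 s.
2. the key is fully home in the switch, not yet turned (z of key_shoulder in the frame of switch_face below 0.003 m and horizontal distance between key_shoulder and switch_face below 0.004 m and angle between key_shoulder's own z axis and vertical below 0.12 rad and value of joint guard below 0.02 rad and value of joint switch below 0.25 rad), for 0.2 s.
3. the key is turned a quarter clockwise (z of key_shoulder in the frame of switch_face below 0.003 m and horizontal distance between key_shoulder and switch_face below 0.004 m and angle between key_shoulder's own z axis and vertical below 0.12 rad and value of joint switch above 1.3 rad), for 0.3 s.
At the end, for the whole second after the job is handed in: Through the last second the gripper still holds the key (over 1 N), the switch stays turned past 1.3 rad (stop at 1.5), the key is fully home (collar within 3 mm of the face, within 4 mm of its centre, upright within 0.12 rad), and the guard stays shut (under 0.02 rad) (all of step 3 and value of joint guard below 0.02 rad and contact force between the fingers and key above 1 N); the arm keeps its last pose, push and grip.
It fails at once if a bystander is shifted by more than 3 cm (distance of any of wax, gouge1, gouge2, mallet, mug, glue, bird from where it was at the start of the episode above 0.03 m).
It also fails if it takes over 67 s, if anything falls off the work surface, if the arm or the gripper's body presses on something with over 40 N, if the wrist force passes 120 N, or if a joint passes its speed limit or range.

## Working session

There is one attempt and no reset: what is moved stays moved. The work goes in short steps, Python scripts to look and compute and a tool call to move; the robot and the scene stay as the last step left them, time stands still between calls to the robot, and variables do not carry over. Pictures are saved under pics/ and viewed, at most 10 in all, crops included, and the job is handed in when it is done.

Besides the shell and the picture viewer there is one more tool, called by a JSON object that holds its "name" and its "arguments", one argument or row to a line. move_arm: Moves the arm, as the interface text tells. Shifts and turns lie within -1 to 1; 1 stands for 100 mm of shift or 90 degrees of turn. Its arguments: {"type":"object","properties":{"moves":{"type":"string"},"squeeze":{"type":"number"}},"required":["moves"]}

```bash
mkdir -p pics; ls
python3 - <<'E'
from rig import robot
import cv2,numpy as np
for n in("side","top"):
    c=robot.camera(n);cv2.imwrite(f"pics/{n}0.png",c["image"][:,:,::-1]);np.savez(f"{n}0.npz",**c)
    print(n,c["intrinsics"].tolist(),c["extrinsics"].round(4).tolist(),[k for k in c])
o=robot.get_obs();print(o)
E
```

```text
pics
side [[386.9890367678854, 0.0, 321.303778700498], [0.0, 386.9890367678854, 197.25437886252573], [0.0, 0.0, 1.0]] [[0.9995, -0.0286, 0.0145, -0.5349], [0.0116, 0.7438, 0.6683, -0.0853], [-0.0299, -0.6678, 0.7438, -1.1827], [0.0, 0.0, 0.0, 1.0]] ['image', 'intrinsics', 'extrinsics']
top [[404.49476447305517, 0.0, 317.35947316941076], [0.0, 404.49476447305517, 196.27922761702533], [0.0, 0.0, 1.0]] [[-0.009, -1.0, 0.0019, 0.008], [0.9911, -0.0086, 0.1329, -0.5522], [-0.1329, 0.003, 0.9911, -1.3226], [0.0, 0.0, 0.0, 1.0]] ['image', 'intrinsics', 'extrinsics']
{'time': 0.1, 'q': array([-1.43850341e+00,  5.28376364e-01,  1.43376503e+00,  2.14131682e-05,
        1.18139467e+00, -1.78549432e-01]), 'joint_velocities': array([ 0.00179096, -0.0025926 , -0.00144522, -0.00126644,  0.00050596,
        0.00023995]), 'joint_torque': array([ 3.46135903e-04, -4.40984380e+01, -1.77150607e+01,  6.35682978e-02,
        5.33603760e-02, -4.08625010e-05]), 'position': array([ 0.19108267, -0.59441079,  0.23267043]), 'tool_rot': array([ 9.87946586e-01,  1.54792114e-01,  3.23702854e-05, -9.71216074e-04]), 'ft_force': array([ 0.10795759,  0.08303406, -0.53353539]), 'moment': array([ 0.01887545, -0.04621979,  0.04521944]), 'grip_force': 0.0, 'grip_width': 0.08688727147979865}
```

View pics/side0.png

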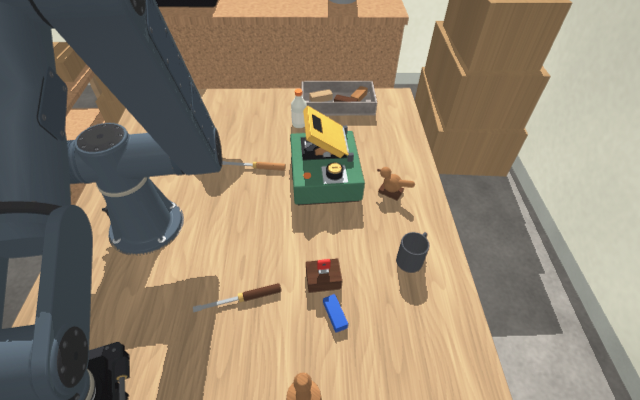

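View pics/top0.png

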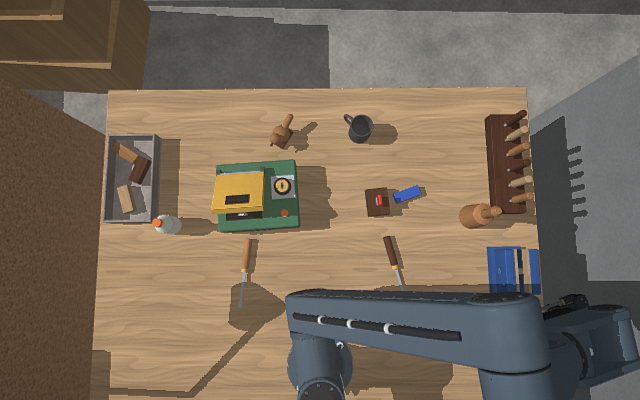

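The side view shows the machine near (327,165), the switch at (335,170), the guard pad at (317,122) and the key at (323,268). In the top view the switch is at (283,186), the pad at (237,199) and the key at (380,200). I'll enlarge these regions.

Run:
```python
import cv2,numpy as np
S=cv2.imread("pics/side0.png");T=cv2.imread("pics/top0.png")
def crop(I,x,y,w,h,s):return cv2.resize(I[y:y+h,x:x+w],None,fx=s,fy=s,interpolation=cv2.INTER_CUBIC)
a=crop(S,285,100,100,110,4)   # 400x440 
b=crop(T,205,150,100,90,4)    #400x360
c=crop(S,300,250,50,30,8) ; d=crop(T,355,180,50,30,8) #400x240
L=np.vstack([a[:350],c]);R=np.vstack([b[:350],d])
M=np.hstack([L,R]);print(M.shape);cv2.imwrite("pics/crop1.png",M)
# colour centroids
def cen(I,x,y,w,h,f,n):
    p=I[y:y+h,x:x+w].astype(int);m=f(p[...,0],p[...,1],p[...,2]);yy,xx=np.nonzero(m);print(n,len(xx),xx.mean()+x,yy.mean()+y,xx.min()+x,xx.max()+x,yy.min()+y,yy.max()+y)
red=lambda b,g,r:(r>130)&(g<80)&(b<80)
cen(S,300,250,50,40,red,"S key");cen(T,355,180,50,40,red,"T key")
br=lambda b,g,r:(r>150)&(g>120)&(b<130)
cen(S,322,158,26,24,br,"S sw");cen(T,270,173,26,26,br,"T sw")
```

```text
(590, 800, 3)
S key 98 323.5612244897959 264.4387755102041 317 330 260 269
T key 45 379.24444444444447 199.17777777777778 377 381 194 204
S sw 62 334.88709677419354 167.6451612903226 328 340 163 172
T sw 103 281.6601941747573 185.2621359223301 276 287 180 191
```

View pics/crop1.png

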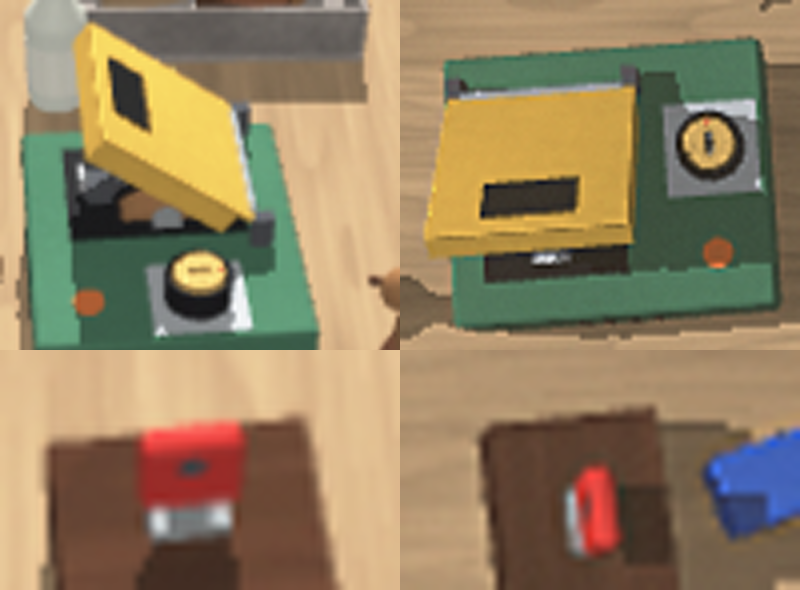

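The crops show the brass switch face at side (334.7,168) and top (282,185.6). The slot runs roughly along world x. The guard is open by about 0.6 rad and the key bow is upright in the stand. I'll fit the poses next.

```bash
cat > h.py <<'E'
import numpy as np,cv2
from scipy.optimize import least_squares
C={n:dict(np.load(n+"0.npz")) for n in("side","top")}
def proj(n,P):
    K,E=C[n]["intrinsics"],C[n]["extrinsics"];p=np.atleast_2d(P)@E[:3,:3].T+E[:3,3]
    return np.c_[K[0,2]-K[0,0]*p[:,0]/p[:,2],K[1,2]+K[1,1]*p[:,1]/p[:,2]]
def tri(s,t):
    r=least_squares(lambda P:np.r_[proj("side",P)[0]-s,proj("top",P)[0]-t],[.6,0,.1]);return r.x,r.fun
def yawm(a):return np.array([[np.cos(a),-np.sin(a),0],[np.sin(a),np.cos(a),0],[0,0,1]])
def frame(p,L):return np.asarray(L)@yawm(p[2]).T+[p[0],p[1],0]
E
python3 - <<'E'
from h import *
def hull(n,x,y,w,h,f):
    p=C[n]["image"][y:y+h,x:x+w].astype(int);m=f(p[...,0],p[...,1],p[...,2]).astype(np.uint8)
    k,l,st,ce=cv2.connectedComponentsWithStats(m);i=1+st[1:,4].argmax()
    q=np.argwhere(l==i)[:,::-1].astype(np.int32);H=cv2.convexHull(q);z=np.zeros_like(m);cv2.fillPoly(z,[H],1)
    yy,xx=np.nonzero(z);return np.array([xx.mean()+x,yy.mean()+y]),len(xx)
br=lambda r,g,b:(r>110)&(r-b>50)&(g>80)
red=lambda r,g,b:(r>110)&(g<90)&(b<90)
s,n1=hull("side",322,158,26,24,br);t,n2=hull("top",270,173,26,26,br);print("sw",s,n1,t,n2,tri(s,t))
# crop coords -> pixels
cs=lambda u,v,x,y,k:((u+.5)/k-.5+x,(v+.5)/k-.5+y)
T=np.array([cs(u-400,v,205,150,4) for u,v in[(445,62),(760,38),(778,305),(452,328)]])
S=np.array([cs(u,v,285,100,4) for u,v in[(25,140),(270,126),(318,330)]])
L=np.array([[.11,.13,.095],[.11,-.13,.095],[-.11,-.13,.095],[-.11,.13,.095]]);LS=np.array([[-.11,.13,.095],[.11,.13,.095],[.11,-.13,.095]])
sw=np.array([[.02,-.085,.125]])
f=lambda p:np.r_[(proj("top",frame(p,L))-T).ravel(),(proj("side",frame(p,LS))-S).ravel(),(proj("top",frame(p,sw))-t).ravel()*2,(proj("side",frame(p,sw))-s).ravel()*2]
r=least_squares(f,[.6,.2,0]);m=r.x;print("mach",m,r.fun.round(1),"sw",frame(m,sw))
def pad(a,c=(-.12,.0055)):
    x=c[0];z=c[1];return [.07+x*np.cos(a)+z*np.sin(a),.045,.12-x*np.sin(a)+z*np.cos(a)]
ps=cs(130,96,285,100,4);pt=cs(129,197,205,150,4)
r=least_squares(lambda a:np.r_[(proj("side",frame(m,[pad(a[0])]))-ps).ravel(),(proj("top",frame(m,[pad(a[0])]))-pt).ravel()],[.6]);print("guard",r.x,r.fun,"pad",frame(m,[pad(r.x[0])]),"shut",frame(m,[pad(0)]))
print("padtri",tri(ps,pt))
# key
s,n1=hull("side",300,250,50,40,red);t,n2=hull("top",355,180,50,40,red);print("key",s,n1,t,n2,tri(s,t))
# stand corners
T=np.array([cs(u-400,v-350,355,180,8) for u,v in[(485,425),(655,408)]]);S=np.array([cs(u,v-350,300,250,8) for u,v in[(48,443),(303,421)]])
# bow top corners top view, bow top edge side view
B=np.array([cs(u-400,v-350,355,180,8) for u,v in[(599,466),(613,553)]])
Lt=np.array([[.045,.035,.045],[.045,-.035,.045]]);Ls=np.array([[-.045,.035,.045],[.045,.035,.045]])
f=lambda p:np.r_[(proj("top",frame(p,Lt))-T).ravel(),(proj("side",frame(p,Ls))-S).ravel()]
r=least_squares(f,[.6,-.15,0]);print("stand",r.x,r.fun.round(2))
for n in("top","side"):print(n,proj(n,frame(r.x,[[0,0,.077],[.017,0,.095],[-.017,0,.095]])))
E
```

```text
sw [334.54621849 167.75630252] 119 [281.72058824 185.125     ] 136 (array([0.57710555, 0.11546329, 0.1242655 ]), array([-0.03776213,  0.00674646, -0.00315548, -0.03942029]))
mach [0.55115556 0.19829899 0.06431426] [-0.9 -1.   0.2 -0.7  0.2  0.   0.1  0.3 -1.3 -1.5  0.3 -1.   0.8  1.3
  0.4  0.2 -0.4 -0. ] sw [[0.57657715 0.11476012 0.125     ]]
guard [0.64000764] [-0.24586653 -0.19686893  0.05580448 -0.04932545] pad [[0.52534456 0.24172991 0.19607569]] shut [[0.49836678 0.23999246 0.1255    ]]
padtri (array([0.5257238 , 0.24216773, 0.19488923]), array([-0.13028921,  0.02260641, -0.01163037, -0.1242687 ]))
key [326.90196078 263.83333333] 204 [379.24561404 199.57894737] 57 (array([ 0.5395673 , -0.19771634,  0.07784253]), array([-1.31321296,  0.21756229, -0.18895327, -1.65258229]))
stand [ 0.53346422 -0.19768555  0.09072865] [ 0.43 -0.17 -0.08 -0.09 -0.53 -0.02  0.33 -0.35]
top [[379.06239737 199.81742143]
 [379.2861676  193.9086581 ]
 [380.55518239 204.35224003]]
side [[323.24291483 264.25427602]
 [329.91522918 259.86305777]
 [316.8053353  261.10028507]]
```

Measured positions, all consistent with the given heights:
- **Switch:** (0.577, 0.115, 0.124), machine yaw about 0.064.
- **Guard:** open 0.64 rad, pad at (0.525, 0.242, 0.195).
- **Key:** (0.534, -0.198, 0.077), yaw about 0.09.

I need yaw ≈ π + 0.06 at the switch so joint 6 has room for the 1.7 rad turn. I'll plan the travel to the guard with that.

```bash
cat > plan.py <<'E'
import numpy as np
def plan(p,yaw,wps):  # tool pointing down; yaw = world heading of tool x
    p=np.array(p,float)
    for w in wps:
        d=np.array(w[:3])-p;c,s=np.cos(yaw),np.sin(yaw)
        t=np.array([c*d[0]+s*d[1],s*d[0]-c*d[1],-d[2]])*10;tz=-(w[3]-yaw)/(np.pi/2)
        print(np.round(t,2),"turn",round(tz,3),"ok" if abs(t).max()<=1 else "BIG");p=np.array(w[:3]);yaw=w[3]
def pose(o):
    from scipy.spatial.transform import Rotation as R
    M=R.from_quat(o["tool_rot"]).as_matrix();return o["position"],np.arctan2(M[1,0],M[0,0]),np.degrees(np.arccos(-M[2,2]))
E
python3 - <<'E'
from plan import *
P=[(.191,-.595,.234),(.25,-.52,.30),(.325,-.45,.30),(.40,-.375,.30),(.45,-.29,.30),(.49,-.20,.30),(.51,-.105,.30),(.52,-.01,.30),(.525,.085,.30),(.525,.175,.30),(.527,.241,.25)]
y=np.linspace(.311,3.23,11)
plan(P[0],y[0],[(*p,a) for p,a in zip(P[1:],y[1:])])
E
```

```text
[ 0.79 -0.53 -0.66] turn -0.186 ok
[ 1.01 -0.15 -0.  ] turn -0.186 BIG
[ 1.05  0.12 -0.  ] turn -0.186 BIG
[ 0.98  0.15 -0.  ] turn -0.186 ok
[ 0.93  0.32 -0.  ] turn -0.186 ok
[ 0.89  0.38 -0.  ] turn -0.186 ok
[ 0.79  0.54 -0.  ] turn -0.186 ok
[ 0.64  0.71 -0.  ] turn -0.186 ok
[ 0.43  0.79 -0.  ] turn -0.186 ok
[0.11 0.65 0.5 ] turn -0.186 ok
```

{"name": "move_arm", "arguments": {
  "moves": "0.26 -0.18 -0.3 0 0 -0.06 0; 0.53 -0.35 -0.66 0 0 -0.12 0; 0.79 -0.53 -0.66 0 0 -0.186 0; 0.79 -0.53 -0.66 0 0 -0.186 0"
}}

```text
time: 0.5
position: [0.2523, -0.5172, 0.3005]
tool_rot: [0.954, 0.299, 0.001, -0.0]
ft_force: [0.3, -0.5, -0.9]
grip_width: 0.0627
grip_force: 0.0
```

{"name": "move_arm", "arguments": {
  "moves": "0.33 -0.05 0 0 0 -0.06 0; 0.67 -0.1 0 0 0 -0.12 0; 1 -0.15 0 0 0 -0.186 0"
}}

```text
time: 0.8
position: [0.3242, -0.4507, 0.2987]
tool_rot: [0.901, 0.434, -0.0, -0.001]
ft_force: [-0.3, 0.2, -0.3]
grip_width: 0.0389
grip_force: 0.0
```

{"name": "move_arm", "arguments": {
  "moves": "0.33 0.04 0 0 0 -0.06 0; 0.67 0.08 0 0 0 -0.12 0; 1 0.12 0 0 0 -0.186 0"
}}

```text
time: 1.1
position: [0.3963, -0.38, 0.2987]
tool_rot: [0.828, 0.561, -0.0, -0.001]
ft_force: [-0.8, -0.8, -0.2]
grip_width: 0.0152
grip_force: 0.0
```

{"name": "move_arm", "arguments": {
  "moves": "0.33 0.05 0 0 0 -0.06 0; 0.67 0.1 0 0 0 -0.12 0; 0.98 0.15 0 0 0 -0.186 0"
}}

```text
time: 1.4
position: [0.4467, -0.2944, 0.2986]
tool_rot: [0.738, 0.675, -0.0, -0.001]
ft_force: [0.2, -0.5, -0.3]
grip_width: 0.0012
grip_force: 0.0
```

{"name": "move_arm", "arguments": {
  "moves": "0.31 0.11 0 0 0 -0.06 0; 0.62 0.21 0 0 0 -0.12 0; 0.93 0.32 0 0 0 -0.186 0"
}}

```text
time: 1.7
position: [0.4869, -0.205, 0.2987]
tool_rot: [0.632, 0.775, -0.0, -0.001]
ft_force: [0.2, 0.0, 0.6]
grip_width: 0.0006
grip_force: 0.0
```

{"name": "move_arm", "arguments": {
  "moves": "0.3 0.13 0 0 0 -0.06 0; 0.6 0.26 0 0 0 -0.12 0; 0.89 0.38 0 0 0 -0.186 0"
}}

```text
time: 2.0
position: [0.5063, -0.1101, 0.2987]
tool_rot: [0.512, 0.859, -0.0, -0.001]
ft_force: [0.5, 0.0, -0.4]
grip_width: 0.0007
grip_force: 0.0
```

{"name": "move_arm", "arguments": {
  "moves": "0.26 0.18 0 0 0 -0.06 0; 0.53 0.36 0 0 0 -0.12 0; 0.79 0.54 0 0 0 -0.186 0"
}}

```text
time: 2.3
position: [0.5163, -0.0151, 0.2988]
tool_rot: [0.381, 0.924, -0.0, -0.001]
ft_force: [0.2, -0.7, 0.2]
grip_width: 0.0002
grip_force: 0.0
```

{"name": "move_arm", "arguments": {
  "moves": "0.21 0.24 0 0 0 -0.06 0; 0.43 0.47 0 0 0 -0.12 0; 0.64 0.71 0 0 0 -0.186 0"
}}

```text
time: 2.6
position: [0.5212, 0.0803, 0.2987]
tool_rot: [0.243, 0.97, -0.0, -0.001]
ft_force: [0.3, 0.6, -0.5]
grip_width: 0.0007
grip_force: 0.0
```

{"name": "move_arm", "arguments": {
  "moves": "0.14 0.26 0 0 0 -0.06 0; 0.29 0.53 0 0 0 -0.12 0; 0.43 0.79 0 0 0 -0.186 0"
}}

```text
time: 2.9
position: [0.5209, 0.1703, 0.2987]
tool_rot: [0.099, 0.995, -0.0, -0.001]
ft_force: [0.1, 0.5, -0.8]
grip_width: 0.0008
grip_force: 0.0
```

{"name": "move_arm", "arguments": {
  "moves": "0.04 0.22 0 0 0 -0.06 0; 0.07 0.43 0.2 0 0 -0.12 0; 0.11 0.65 0.5 0 0 -0.186 0; 0.11 0.65 0.5 0 0 -0.186 0; 0.11 0.65 0.5 0 0 -0.186 0"
}}

```text
time: 3.4
position: [0.5229, 0.235, 0.2484]
tool_rot: [-0.045, 0.999, -0.001, -0.001]
ft_force: [0.9, 0.2, 0.3]
grip_width: 0.0007
grip_force: 0.0
```

Run:
```python
from rig import robot
from plan import *
o=robot.get_obs();print(pose(o),o["q"].round(2))
m=np.array([.5515,.199]);my=.064
L=[]
for a in (.6,.45,.3,.2,.1,.04,0):
    x=.07-.12*np.cos(a)+.0055*np.sin(a);z=.12+.12*np.sin(a)+.0055*np.cos(a)
    c,s=np.cos(my),np.sin(my);L.append((m[0]+c*x-s*.045,m[1]+s*x+c*.045,z+.011,3.23))
p,y,_=pose(o)
for l in L:plan((.527,.241,.25),3.23,[l])
```

```text
(array([0.52287953, 0.23496582, 0.24838674]), np.float64(-3.0516617482783666), np.float64(0.17250440938225928)) [ 0.23  0.44  1.55 -0.    1.16 -1.43]
[0.04 0.02 0.47] turn -0.0 ok
[0.14 0.02 0.62] turn -0.0 ok
[0.21 0.02 0.78] turn -0.0 ok
[0.25 0.02 0.9 ] turn -0.0 ok
[0.27 0.02 1.02] turn -0.0 BIG
[0.28 0.02 1.09] turn -0.0 BIG
[0.28 0.02 1.13] turn -0.0 BIG
```

{"name": "move_arm", "arguments": {
  "moves": "0 0.08 0.2 0 0 0 0; 0 0.08 0.4 0 0 0 0; 0 0.08 0.45 0 0 0 0; 0.05 0.08 0.52 0 0 0 0; 0.1 0.08 0.6 0 0 0 0; 0.14 0.08 0.68 0 0 0 0; 0.17 0.08 0.76 0 0 0 0; 0.19 0.08 0.82 0 0 0 0; 0.21 0.08 0.88 0 0 0 0; 0.22 0.08 0.94 0 0 0 0; 0.23 0.08 0.97 0 0 0 0; 0.23 0.08 1.0 0 0 0 0"
}}

```text
time: 4.6
position: [0.4992, 0.2413, 0.1492]
tool_rot: [-0.045, 0.999, -0.0, -0.0]
ft_force: [0.0, -1.0, 2.0]
grip_width: 0.0005
grip_force: 0.7
```

{"name": "move_arm", "arguments": {
  "moves": "0 0 0.04 0 0 0 0; 0 0 0.08 0 0 0 0; 0 0 0.12 0 0 0 0; 0 0 0.14 0 0 0 0; 0 0 0.16 0 0 0 0; 0 0 0.18 0 0 0 0; 0 0 0.18 0 0 0 0; 0 0 0.18 0 0 0 0"
}}

```text
time: 5.4
position: [0.4985, 0.2412, 0.1333]
tool_rot: [-0.046, 0.999, -0.0, -0.001]
ft_force: [-6.5, -0.4, 16.3]
grip_width: 0.0001
grip_force: 8.4
```

Run:
```python
from rig import robot
from plan import *
import cv2
o=robot.get_obs();print(pose(o),o["q"].round(2),o["ft_force"])
I=robot.camera("side")["image"][:,:,::-1];cv2.imwrite("pics/g1.png",cv2.resize(I[80:220,260:400],None,fx=4,fy=4,interpolation=2))
```

```text
(array([0.49854717, 0.24123605, 0.13331746]), np.float64(-3.05046815719868), np.float64(0.09430297744151013)) [ 0.25  0.57  1.7   0.    0.87 -1.41] [-6.45738482 -0.36411083 16.31184664]
```

View pics/g1.png

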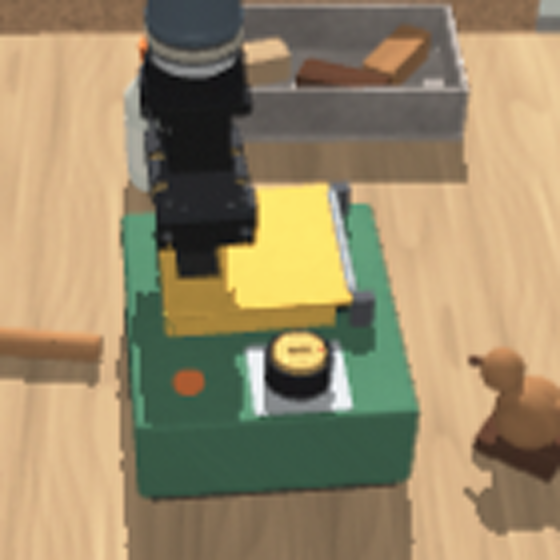

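The picture shows the yellow guard flat and shut under the fingers at 16 N, and the switch at rest with its face visible at about (300,350). I'll back off and go to the key.

{"name": "move_arm", "arguments": {
  "moves": "0 0 -0.05 0 0 0 0; 0 0 -0.2 0 0 0 0; 0 0 -0.5 0 0 0 0; 0 0 -0.9 0 0 0 0.2; 0 -0.2 -1 0 0 0 0.4"
}}

```text
time: 5.95
position: [0.5041, 0.2233, 0.2353]
tool_rot: [-0.047, 0.999, 0.001, 0.004]
ft_force: [0.1, -0.6, 0.2]
grip_width: 0.01
grip_force: 0.0
```

{"name": "move_arm", "arguments": {
  "moves": "-0.04 -0.35 -0.1 0 0 0 1; -0.07 -0.7 -0.2 0 0 0 1; -0.09 -1 -0.3 0 0 0 1"
}}

```text
time: 6.25
position: [0.5199, 0.1212, 0.2617]
tool_rot: [-0.045, 0.999, -0.0, 0.0]
ft_force: [0.3, 0.3, -0.5]
grip_width: 0.0326
grip_force: 0.0
```

{"name": "move_arm", "arguments": {
  "moves": "-0.04 -0.35 0 0 0 0 1; -0.07 -0.7 0 0 0 0 1; -0.09 -1 0 0 0 0 1"
}}

```text
time: 6.55
position: [0.5381, 0.022, 0.2613]
tool_rot: [-0.045, 0.999, -0.0, 0.0]
ft_force: [0.6, -0.3, 0.9]
grip_width: 0.0566
grip_force: 0.0
```

{"name": "move_arm", "arguments": {
  "moves": "-0.04 -0.35 0 0 0 0 1; -0.07 -0.7 0 0 0 0 1; -0.09 -1 0 0 0 0 1"
}}

```text
time: 6.85
position: [0.5561, -0.0769, 0.2611]
tool_rot: [-0.045, 0.999, -0.0, 0.0]
ft_force: [0.2, 0.2, 0.2]
grip_width: 0.0801
grip_force: 0.0
```

{"name": "move_arm", "arguments": {
  "moves": "-0.04 -0.35 0.2 0 0 0 1; -0.07 -0.7 0.4 0 0 0 1; -0.09 -1 0.6 0 0 0 1; -0.09 -1 0.6 0 0 0 1; -0.09 -1 0.6 0 0 0 1"
}}

```text
time: 7.35
position: [0.5732, -0.1741, 0.2004]
tool_rot: [-0.045, 0.999, 0.001, -0.001]
ft_force: [0.4, -0.5, 0.2]
grip_width: 0.0867
grip_force: 0.0
```

Run:
```python
from rig import robot
from plan import *
import cv2
o=robot.get_obs();print(pose(o),o["q"].round(2),o["ft_force"],o["grip_width"])
I=[]
for n in("side","top"):
    c=robot.camera(n);np.savez(n+"1.npz",**c);I.append(c["image"][:,:,::-1])
A=cv2.resize(I[0][90:290,270:410],None,fx=3,fy=3,interpolation=2);B=cv2.resize(I[1][140:240,200:420],None,fx=1.72,fy=1.72,interpolation=2)
M=np.zeros((600,800,3),np.uint8);M[:,:420]=A;M[:172,420:798]=B[:172,:378];cv2.imwrite("pics/k1.png",M)
```

```text
(array([ 0.57320151, -0.1740684 ,  0.20044921]), np.float64(-3.0524634639695205), np.float64(0.12443675772917787)) [-0.48  0.53  1.53  0.    1.08 -2.14] [ 0.4255089  -0.48095691  0.16479179] 0.08667244281887744
```

View pics/k1.png

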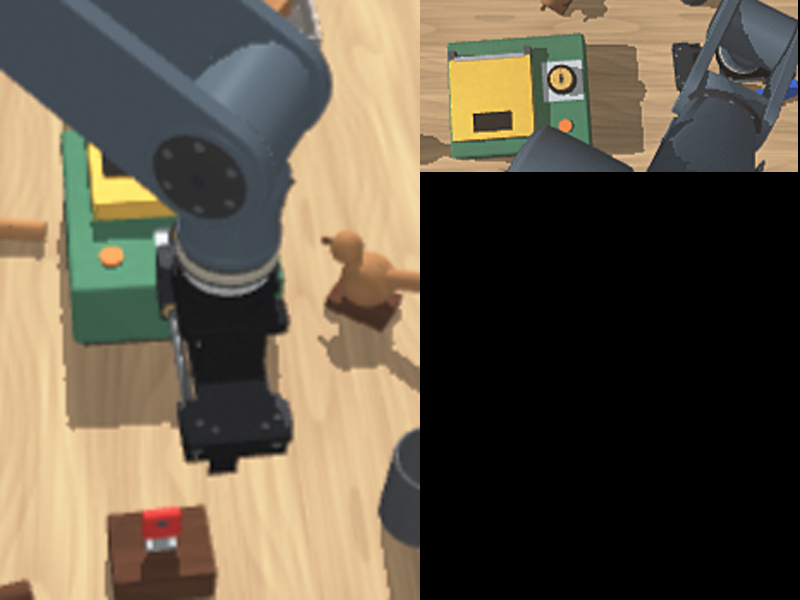

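The guard stays shut with the arm away, the key is at crop (161,522) in its stand, and the gripper is 40 mm too far in x. I'll correct that and descend around the bow.

{"name": "move_arm", "arguments": {
  "moves": "0.2 -0.1 0.1 0 0 0 1; 0.41 -0.2 0.3 0 0 0 1; 0.41 -0.2 0.6 0 0 0 1; 0.41 -0.2 0.8 0 0 0 1; 0.41 -0.2 0.8 0 0 0 1"
}}

```text
time: 7.95
position: [0.5331, -0.1953, 0.1201]
tool_rot: [-0.046, 0.999, 0.001, -0.002]
ft_force: [-0.1, 0.2, 0.5]
grip_width: 0.0867
grip_force: 0.0
```

Run:
```python
from rig import robot
from plan import *
import cv2
o=robot.get_obs();p,y,_=pose(o);print(p,y)
plan(p,y+2*np.pi,[(.5345,-.198,.069,3.232)])
I=[robot.camera(n)["image"][:,:,::-1] for n in("side","top")]
A=cv2.resize(I[0][210:310,290:370],None,fx=5,fy=5,interpolation=2);B=cv2.resize(I[1][170:230,345:425],None,fx=5,fy=5,interpolation=2)
M=np.zeros((500,800,3),np.uint8);M[:,:400]=A;M[:300,400:]=B;cv2.imwrite("pics/k2.png",M)
```

```text
[ 0.53314166 -0.19528366  0.12012047] -3.049268968802183
[-0.01 -0.03  0.51] turn 0.001 ok
```

View pics/k2.png

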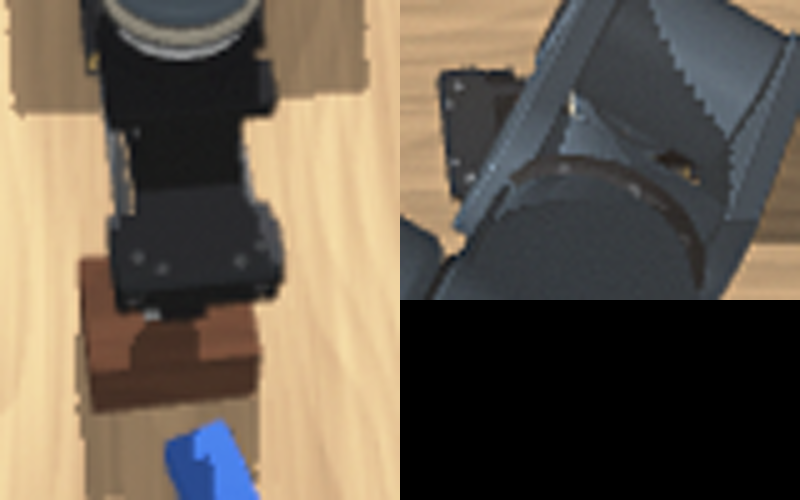

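Both views are blocked by the gripper, with the near finger at side crop (183,310) hiding the bow. I'll rely on the measured position, descend and close gently.

{"name": "move_arm", "arguments": {
  "moves": "-0.01 -0.03 0.15 0 0 0 1; -0.01 -0.03 0.3 0 0 0 1; -0.01 -0.03 0.45 0 0 0 1; -0.01 -0.03 0.51 0 0 0 1; -0.01 -0.03 0.51 0 0 0 1"
}}

```text
time: 8.55
position: [0.5358, -0.2001, 0.07]
tool_rot: [-0.046, 0.999, 0.0, -0.0]
ft_force: [0.1, -0.3, 0.2]
grip_width: 0.0873
grip_force: 0.0
```

{"name": "move_arm", "arguments": {
  "moves": "0 0 0 0 0 0 0; 0 0 0 0 0 0 0; 0 0 0 0 0 0 0; 0 0 0 0 0 0 0; 0 0 0 0 0 0 0; 0 0 0 0 0 0 0; 0 0 0 0 0 0 0; 0 0 0 0 0 0 0; 0 0 0 0 0 0 0; 0 0 0 0 0 0 0; 0 0 0 0 0 0 0; 0 0 0 0 0 0 0",
  "squeeze": 12
}}

```text
time: 9.75
position: [0.5358, -0.2003, 0.0705]
tool_rot: [-0.045, 0.999, 0.0, -0.0]
ft_force: [-1.2, 0.5, -0.8]
grip_width: 0.0118
grip_force: 12.0
```

Run:
```python
from rig import robot
from plan import *
o=robot.get_obs();print(pose(o),o["ft_force"],o["moment"],o["grip_width"],o["grip_force"])
```

```text
(array([ 0.53579771, -0.20025019,  0.07049339]), np.float64(-3.0507650509637343), np.float64(0.009021289262808175)) [-1.19974623  0.54035118 -0.82059529] [ 0.0827759  -0.13272198  0.00616715] 0.011785902979927152 12.000019869301468
```

The grip is on the bow (11.8 mm wide, small side force). I'll tighten and lift.

{"name": "move_arm", "arguments": {
  "moves": "0 0 0 0 0 0 0; 0 0 0 0 0 0 0; 0 0 -0.1 0 0 0 0; 0 0 -0.2 0 0 0 0; 0 0 -0.3 0 0 0 0; 0 0 -0.45 0 0 0 0; 0 0 -0.6 0 0 0 0; 0 0 -0.8 0 0 0 0; 0 0 -1 0 0 0 0",
  "squeeze": 45
}}

```text
time: 10.65
position: [0.5358, -0.2003, 0.1723]
tool_rot: [-0.045, 0.999, -0.0, 0.0]
ft_force: [-0.5, -0.3, 0.2]
grip_width: 0.0117
grip_force: 45.0
```

{"name": "move_arm", "arguments": {
  "moves": "-0.03 0.3 -0.2 0 0 0 0; -0.05 0.6 -0.5 0 0 0 0; -0.07 0.95 -0.6 0 0 0 0"
}}

```text
time: 10.95
position: [0.5359, -0.1053, 0.2345]
tool_rot: [-0.045, 0.999, -0.002, 0.003]
ft_force: [1.5, 0.7, -0.3]
grip_width: 0.0118
grip_force: 45.0
```

{"name": "move_arm", "arguments": {
  "moves": "-0.03 0.3 0 0 0 0 0; -0.05 0.6 0 0 0 0 0; -0.07 0.95 0 0 0 0 0; -0.07 0.95 0 0 0 0 0; -0.07 0.95 0 0 0 0 0; -0.07 0.95 0 0 0 0 0"
}}

```text
time: 11.55
position: [0.5329, -0.0105, 0.2312]
tool_rot: [-0.045, 0.999, -0.0, 0.001]
ft_force: [-0.2, -0.7, -0.7]
grip_width: 0.0115
grip_force: 45.0
```

Run:
```python
from rig import robot
from plan import *
from h import proj
import cv2
I=[robot.camera(n)["image"][:,:,::-1] for n in("side","top")]
o=robot.get_obs();p,y,t=pose(o);print(p,y,t,o["ft_force"],o["moment"],o["grip_width"])
y+=2*np.pi
for n in("side","top"):print(n,proj(n,p+[[0,0,.008],[0,0,-.011],[0,0,-.024],[0,0,-.052]]).round(1))
plan(p,y,[(.577,.1155,.205,3.206)])
u,v=proj("side",p)[0].astype(int)
cv2.imwrite("side2.png",I[0]);print(u,v)
A=cv2.resize(I[0][v-40:v+60,u-50:u+50],None,fx=6,fy=6,interpolation=2);cv2.imwrite("pics/k3.png",A)
```

```text
[ 0.53281173 -0.01088721  0.23084223] -3.0521360677290263 0.041519668020759376 [0.41173937 0.76744328 0.19793626] [ 0.12751889 -0.14988945 -0.00478469] 0.01165444784000302
side [[321.8 169.6]
 [321.7 174.8]
 [321.7 178.2]
 [321.5 185.5]]
top [[322.4 193.6]
 [322.3 194.5]
 [322.3 195.1]
 [322.2 196.4]]
[-0.55  1.22  0.26] turn 0.016 BIG
321 171
```

View pics/k3.png

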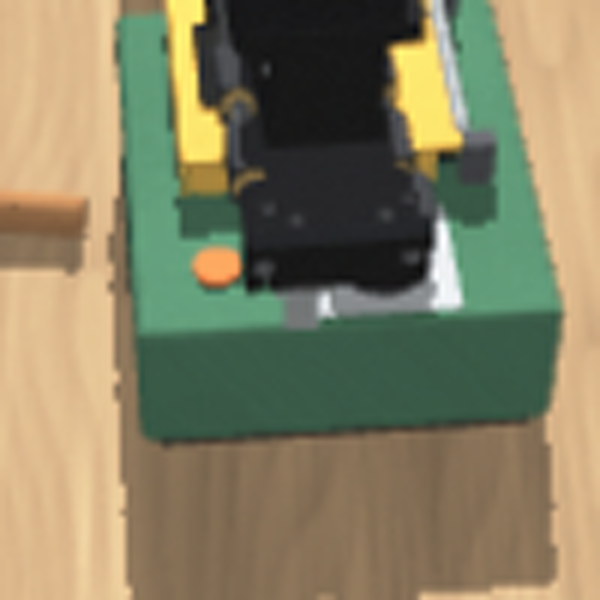

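The blade hangs below the gripper at crop (302,308), about (321,182) in full pixels, with its tip at row 185. I'll take subpixel edges to find the offset relative to the switch in the same view.

Run:
```python
import cv2,numpy as np
I=cv2.imread("side2.png").astype(int)
print(I[178:189,314:332].sum(2)//3)
print((I[178:189,314:332,1]-I[178:189,314:332,2]))
```

```text
[[ 32  52  23  25  31  33  39  42  42  43  52  52  60  75  75  70  42  24]
 [ 74  88  68  66  73  76  86  85  85  91 119 137 117 139 139 132  95  73]
 [128 128 127 122 120 118 117 117 117 128 180 219 137 139 140 139 139 136]
 [128 129 129 127 118 116 116 116 117 135 205 233 141 139 139 139 139 139]
 [129 129 128 127 119 117 117 117 117 135 201 228 154 135 135 136 133 133]
 [129 129 129 128 121 117 117 118 116 131 175 179 171 114 112 113 109  99]
 [125 125 126 123 119 118 117 118 118 119 109  78  86  85  76  76  76  77]
 [103 101 100  99 103 110 111 111 112 110  89  83  82  80  78  79  79  78]
 [ 77  79  79  79  78  79  76  76  77  76  76  74  75  74  75  74  74  73]
 [ 73  72  73  73  72  73  73  73  74  73  73  74  72  73  73  74  72  72]
 [ 73  72  72  72  73  73  72  72  73  73  73  72  73  73  73  72  73  73]]
[[ 7 18  0  0  1  1  0  0  0  1  0  1  2  2  2  2  0  0]
 [34 38 25  4  7  2  1  1  1  0  2  3  3  4  3  2  2  1]
 [60 60 52 19 18  2  3  3  3  2  5  4  4  3  4  3  2  3]
 [60 62 61 55 26  4  2  2  3  4  6  4  3  3  4  3  3  3]
 [62 62 61 56 27  3  3  3  2  4  6  3  5  5  5  4  5  6]
 [63 62 61 57 27  3  3  3  2  5  8  6 10 15 13 13 14 20]
 [60 59 59 53 26  3  3  3  3  9 30 37 39 39 34 35 35 35]
 [48 47 47 42 23  8  9  9  8 12 32 38 37 36 37 37 36 34]
 [36 36 37 36 35 30 35 35 36 35 34 34 34 34 34 33 33 33]
 [33 33 33 35 33 33 33 33 34 33 33 34 33 33 33 34 33 33]
 [34 33 33 34 34 34 33 33 33 32 33 32 33 33 34 33 33 33]]
```

Compared with the robot's readings, the camera sees the key about −2.9 mm in x and +3 mm in y. That is roughly the calibration error, so I'll aim image-relative at (0.580, 0.1125) and hover 5 mm above the face.

{"name": "move_arm", "arguments": {
  "moves": "-0.07 0.2 0 0 0 0 0; -0.14 0.4 0 0 0 0 0; -0.2 0.6 0 0 0 0 0"
}}

```text
time: 11.95
position: [0.5476, 0.0511, 0.2305]
tool_rot: [-0.044, 0.999, -0.0, 0.0]
ft_force: [0.2, 0.2, -1.2]
grip_width: 0.0119
grip_force: 45.0
```

{"name": "move_arm", "arguments": {
  "moves": "-0.13 0.2 0 0 0 0.01 0; -0.25 0.4 0 0 0 0.016 0; -0.38 0.59 0 0 0 0.016 0; -0.38 0.59 0.2 0 0 0.016 0; -0.38 0.59 0.4 0 0 0.016 0; -0.38 0.59 0.47 0 0 0.016 0; -0.38 0.59 0.47 0 0 0.016 0; -0.38 0.59 0.47 0 0 0.016 0"
}}

```text
time: 12.75
position: [0.5801, 0.1133, 0.1841]
tool_rot: [-0.032, 0.999, -0.0, 0.0]
ft_force: [0.5, -0.1, -0.5]
grip_width: 0.0119
grip_force: 45.0
```

Run:
```python
from rig import robot
from plan import *
from h import proj
import cv2
I=robot.camera("side")["image"][:,:,::-1];T=robot.camera("top")["image"][:,:,::-1]
o=robot.get_obs();p,y,t=pose(o);print(p,y+2*np.pi,t,o["ft_force"],o["moment"],o["grip_width"])
print(proj("side",[p+[0,0,-.0535]]).round(1))
cv2.imwrite("side3.png",I)
A=cv2.resize(I[140:190,305:365],None,fx=10,fy=10,interpolation=cv2.INTER_NEAREST);cv2.imwrite("pics/s1.png",A)
```

```text
[0.58037225 0.11359791 0.18462637] 3.206749303063186 0.12400906483607325 [-0.46229923  0.46241954 -0.08605688] [ 0.06568121 -0.17045181  0.01447545] 0.011599311841988992
[[335.7 166.5]]
```

View pics/s1.png

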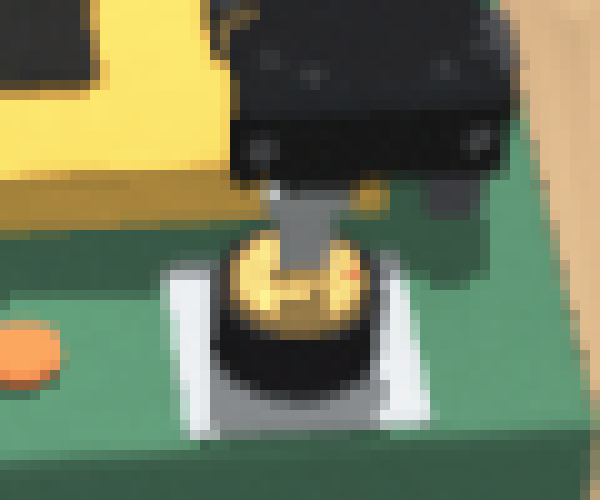

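The blade is just over the face, centred at crop x≈307 (335.2 px) against a face centre at x≈300 (334.5 px). The tip edge is at row ≈166.3. I'll take subpixel values.

Run:
```python
import cv2,numpy as np
np.set_printoptions(linewidth=200)
I=cv2.imread("side3.png").astype(int);J=cv2.imread("pics/side0.png").astype(int)
print("R-B now");print((I[158:177,325:345,2]-I[158:177,325:345,0]))
print("R-B before");print((J[158:177,325:345,2]-J[158:177,325:345,0]))
```

```text
R-B now
[[107 107 102  68  43  54  39  -2   0  -1   0  -1   0  -1   1  27  64  69  35 -10]
 [107 106 106 104  94  96  37  -5  -2  -2  -2  -2  -3  -2   5  56 108 102  67 -14]
 [107 107 108 109 108 100  50  -4  -4  -2  -3  -3  -4  -3   7  58  95  91  56 -14]
 [ 95  91  91  90  88  83  51  -4  -2  -3  -3  -2  -3  -7  -5  19  38  33   7 -13]
 [ 34  12  13   8 -12 -12  -8   0  -3  -3  -4  -4  -3  -9 -12 -13 -13 -13 -13 -13]
 [-13 -13 -13 -12  -2  37  75  64  -2  -3  -3  -3  -1   7   2 -11 -13 -12 -13 -14]
 [-14 -14 -12   3  46 109 114 112  -3  -3  -2  -3  10  65  74  21 -10 -11 -11 -12]
 [-13 -12  -6  40 109 116 111 111  -4  -3  -3  -3  29 108 119  87  -3  -6  -8  -9]
 [ -9  -8   6  78 117 117 115 112   8  13  15  14  46 111 122 125  26  -3  -6  -5]
 [ -7  -3  14  84 117 117 118  82  72  87  88  88 103 118 129 136  65  -4  -6  -8]
 [ -6  -3  17  84 115 116 115 117 113 117 117 107 114 119 117 119  71  -4  -8  -7]
 [ -5  -3  11  73 117 115 103 117 119 119 119  78  99 116 118 117  38  -2  -6  -5]
 [ -6  -3   5  40  82 117 107 118  75  76  77  77  97 119 118  84  24  -1  -6  -5]
 [ -6  -2  -1
[... 1374 characters left out ...]
19 119 118 116 119  72  -2  -4  -6]
 [ -5  -2  12  74 118 114 100 114 115 113 115 114 112 114 117 118  39  -2  -4  -7]
 [ -5  -3   5  41  84 117 105 115 115 115 118 119 112 118 119  86  25  -1  -6  -4]
 [ -4  -2  -2  12  49  72  97 116 119 119 119 119 118 108  81  58  12  -4  -7  -4]
 [ -5  -2  -2  -3   6  39  65  69  79  80  80  78  70  63  43  14  -2  -4  -9  -5]
 [ -6  -2  -1  -2  -1   0   3  25  51  49  50  48  31  13  -2  -1  -1  -4  -8  -4]
 [ -5  -3  -2  -1  -2   0  -1  -1  -1  -2  -2  -2  -2  -2   0   0  -2  -4  -9  -4]
 [ -5  -4  -2  -1  -1   0  -2  -2  -1  -1  -1  -1  -1  -1  -1  -2  -1  -4  -5  -4]
 [ -5  -4  -1  -1  -2   0  -2  -1  -1  -1  -1  -2  -2  -2  -1  -2  -2  -6  -4  -4]]
```

Subpixel readings put the face centre at x 334.35 and the blade at about 334.8, so I shift −1.3 mm in x. The tip row already matches the slot in y. Then I descend gently and read the force.

{"name": "move_arm", "arguments": {
  "moves": "0.013 0 0 0 0 0 0; 0.013 0 0.02 0 0 0 0; 0.013 0 0.04 0 0 0 0; 0.013 0 0.05 0 0 0 0; 0.013 0 0.06 0 0 0 0; 0.013 0 0.07 0 0 0 0; 0.013 0 0.08 0 0 0 0; 0.013 0 0.09 0 0 0 0; 0.013 0 0.09 0 0 0 0"
}}

```text
time: 13.75
position: [0.5781, 0.1139, 0.1744]
tool_rot: [-0.033, 0.999, 0.0, -0.0]
ft_force: [0.3, 0.6, -0.4]
grip_width: 0.0118
grip_force: 45.0
```

Run:
```python
from rig import robot
from plan import *
o=robot.get_obs();print(pose(o),o["ft_force"],o["moment"],o["grip_width"],o["q"].round(2))
```

```text
(array([0.57810756, 0.11387826, 0.17435209]), np.float64(-3.0759065898886666), np.float64(0.02316119519002528)) [ 0.33614349  0.64302228 -0.41870148] [ 0.09055071 -0.1475487   0.00096642] 0.011761208441905965 [ 0.    0.55  1.58  0.    1.01 -1.63]
```

The tip is about 4 mm into the slot with no contact force. I'll work it down with slight rocking.

{"name": "move_arm", "arguments": {
  "moves": "0 0 0.03 0 0 0 0; 0 0 0.05 0 0 0 0; 0 0 0.07 0 0.01 0 0; 0 0 0.09 0 -0.01 0 0; 0 0 0.1 0 0.01 0 0; 0 0 0.11 0 -0.01 0 0; 0 0 0.12 0 0 0 0; 0 0 0.12 0 0 0 0"
}}

```text
time: 14.55
position: [0.5793, 0.1139, 0.1631]
tool_rot: [-0.033, 0.999, 0.0, 0.001]
ft_force: [0.8, 0.4, 3.4]
grip_width: 0.012
grip_force: 45.0
```

Run:
```python
from rig import robot
from plan import *
o=robot.get_obs();print(pose(o),o["ft_force"],o["moment"],o["grip_width"],o["q"].round(2))
```

```text
(array([0.57929845, 0.11393933, 0.16306492]), np.float64(-3.076050394608325), np.float64(0.06612967083632262)) [0.83805008 0.40728778 3.35414363] [ 0.17281444 -0.29249867 -0.0079626 ] 0.012018892761010936 [ 0.    0.57  1.59  0.    0.98 -1.63]
```

{"name": "move_arm", "arguments": {
  "moves": "0 0 0.02 0 0.015 0 0; 0 0 0.04 0 -0.015 0 0; 0 0 0.06 0 0.015 0 0; 0 0 0.08 0 -0.015 0 0; 0 0 0.1 0 0.015 0 0; 0 0 0.11 0 -0.015 0 0; 0 0 0.12 0 0.015 0 0; 0 0 0.13 0 -0.015 0 0; 0 0 0.14 0 0.01 0 0; 0 0 0.14 0 0 0 0; 0 0 0.14 0 0 0 0",
  "squeeze": 58
}}

```text
time: 15.65
position: [0.5795, 0.114, 0.1504]
tool_rot: [-0.033, 0.999, 0.0, 0.001]
ft_force: [-0.3, 0.5, 10.6]
grip_width: 0.0114
grip_force: 58.0
```

Run:
```python
from rig import robot
from plan import *
o=robot.get_obs();print(pose(o),o["ft_force"],o["moment"],o["grip_width"],o["q"].round(2))
```

```text
(array([0.57945336, 0.11403908, 0.1503505 ]), np.float64(-3.075839547880015), np.float64(0.11588451205601398)) [-0.26318304  0.51987286 10.57385566] [0.22411587 0.05041809 0.00678698] 0.01139527860671646 [ 0.01  0.59  1.6   0.    0.95 -1.63]
```

{"name": "move_arm", "arguments": {
  "moves": "0 0 0.02 0 0.01 0 0; 0 0 0.03 0 -0.01 0 0; 0 0 0.04 0 0.01 0 0; 0 0 0.05 0 -0.01 0 0; 0 0 0.05 0 0 0 0; 0 0 0.05 0 0 0 0; 0 0 0.05 0 0 0 0"
}}

```text
time: 16.35
position: [0.5797, 0.1141, 0.15]
tool_rot: [-0.033, 0.999, -0.0, 0.002]
ft_force: [-7.0, 0.5, 37.1]
grip_width: 0.0116
grip_force: 58.0
```

Run:
```python
from rig import robot
from plan import *
import cv2
I=robot.camera("side")["image"][:,:,::-1]
o=robot.get_obs();print(pose(o),o["ft_force"],o["moment"],o["grip_width"],o["q"].round(2))
cv2.imwrite("pics/s2.png",cv2.resize(I[140:190,305:365],None,fx=10,fy=10,interpolation=cv2.INTER_NEAREST))
```

```text
(array([0.57968867, 0.11409132, 0.15004252]), np.float64(-3.0753075548599784), np.float64(0.21785166643469972)) [-7.15837095 -0.27117526 36.43373224] [0.07446707 1.44229897 0.03009488] 0.011622699624899141 [ 0.01  0.59  1.6  -0.    0.95 -1.63]
```

View pics/s2.png

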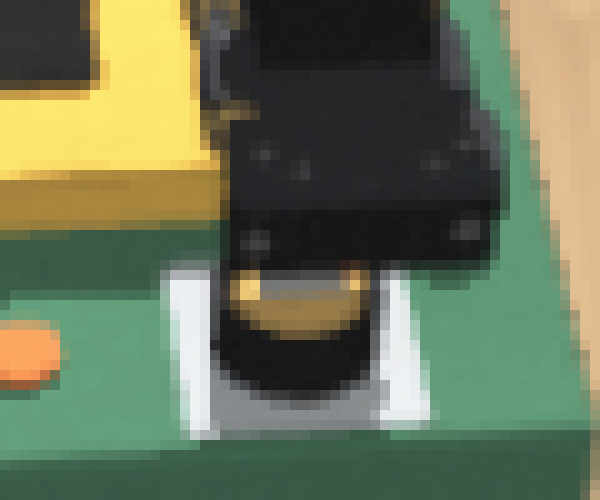

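The view shows the grey collar on the brass face (crop rows ≈270–295). Height stayed at 0.150 while force rose to 37 N, so the key is fully home. I'll ease the push to about 12 N and begin turning.

{"name": "move_arm", "arguments": {
  "moves": "0 0 -0.02 0 0 0 0; 0 0 -0.045 0 0 0 0; 0 0 -0.045 0 0 0 0; 0 0 -0.045 0 0 0 0; 0 0 -0.045 0 0 0 0"
}}

```text
time: 16.9
position: [0.5795, 0.114, 0.1502]
tool_rot: [-0.033, 0.999, 0.0, 0.001]
ft_force: [-1.8, 0.9, 14.8]
grip_width: 0.0121
grip_force: 58.0
```

{"name": "move_arm", "arguments": {
  "moves": "0 0 0 0 0 0.08 0; 0 0 0 0 0 0.16 0; 0 0 0 0 0 0.24 0; 0 0 0 0 0 0.32 0; 0 0 0 0 0 0.4 0; 0 0 0 0 0 0.4 0"
}}

```text
time: 17.5
position: [0.5784, 0.1126, 0.1503]
tool_rot: [0.278, 0.961, -0.001, 0.0]
ft_force: [-3.6, -3.9, 17.4]
grip_width: 0.0113
grip_force: 58.0
```

Run:
```python
from rig import robot
from plan import *
o=robot.get_obs();print(pose(o),o["ft_force"],o["moment"],o["grip_width"],o["q"].round(2))
```

```text
(array([0.57843661, 0.11255543, 0.15025567]), np.float64(2.5781772027015117), np.float64(0.16370615614109374)) [-3.63730495 -3.87736912 17.44376345] [-0.62319098  0.48122338  0.01686833] 0.011319706276052352 [ 0.    0.59  1.6  -0.    0.96 -1.  ]
```

{"name": "move_arm", "arguments": {
  "moves": "0 -0.005 0 0 0 0.08 0; 0 -0.01 0 0 0 0.16 0; 0.005 -0.015 0 0 0 0.24 0; 0.005 -0.02 0 0 0 0.32 0; 0.005 -0.02 0 0 0 0.4 0; 0.005 -0.02 0 0 0 0.4 0"
}}

```text
time: 18.1
position: [0.5765, 0.1118, 0.1502]
tool_rot: [0.561, 0.828, -0.001, -0.0]
ft_force: [-4.3, -1.5, 17.6]
grip_width: 0.0115
grip_force: 58.0
```

Run:
```python
from rig import robot
from plan import *
o=robot.get_obs();print(pose(o),o["ft_force"],o["moment"],o["grip_width"],o["q"].round(2))
```

```text
(array([0.57653707, 0.11184121, 0.15023111]), np.float64(1.9495062817997124), np.float64(0.11680256190311342)) [-4.34068118 -1.48311488 17.55239185] [-0.22770081  0.69912879  0.10739246] 0.011534484567461074 [ 0.    0.58  1.61 -0.    0.95 -0.38]
```

{"name": "move_arm", "arguments": {
  "moves": "0 -0.005 0 0 0 0.08 0; 0.003 -0.01 0 0 0 0.16 0; 0.003 -0.014 0 0 0 0.23 0; 0.003 -0.014 0 0 0 0.27 0; 0.003 -0.014 0 0 0 0.3 0; 0.003 -0.014 0 0 0 0.3 0; 0.003 -0.014 0 0 0 0.3 0"
}}

```text
time: 18.8
position: [0.5762, 0.1121, 0.1503]
tool_rot: [0.738, 0.675, 0.0, 0.001]
ft_force: [-1.9, -0.2, 15.9]
grip_width: 0.0118
grip_force: 58.0
```

Run:
```python
from rig import robot
from plan import *
import cv2
I=robot.camera("side")["image"][:,:,::-1];T=robot.camera("top")["image"][:,:,::-1]
o=robot.get_obs();print(pose(o),o["ft_force"],o["moment"],o["grip_width"],o["q"].round(2))
A=cv2.resize(I[140:190,305:365],None,fx=8,fy=8,interpolation=cv2.INTER_CUBIC);B=cv2.resize(T[150:240,205:305],None,fx=3,fy=3)
M=np.zeros((400,800,3),np.uint8);M[:,:480]=A;M[:270,480:780]=B;cv2.imwrite("pics/t1.png",M)
```

```text
(array([0.57624132, 0.11213676, 0.1502473 ]), np.float64(1.4809774925201105), np.float64(0.07788009583490169)) [-1.94884562  0.13652156 16.36623153] [-0.07998116  0.3629998   0.23196429] 0.011873037313841022 [ 0.    0.58  1.61 -0.    0.95  0.09]
```

View pics/t1.png

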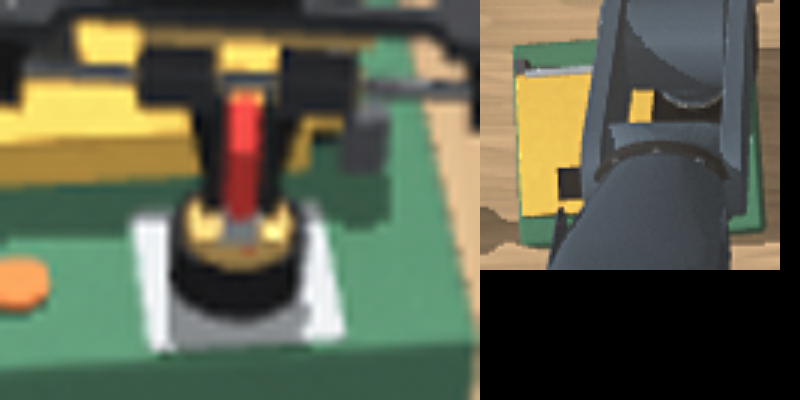

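The red bow is edge-on, the collar is on the face, and the red index dot is at the front (crop 248,253), so the barrel is about 90° round. The 0.23 N m moment exceeds the spring's 0.11, so it's at the stop. I'll add a touch more for margin, hold, and hand in.

{"name": "move_arm", "arguments": {
  "moves": "0 0 0 0 0 0.02 0; 0 0 0 0 0 0.02 0; 0 0 0 0 0 0.02 0; 0 0 0 0 0 0.02 0; 0 0 0 0 0 0.02 0; 0 0 0 0 0 0.02 0"
}}

```text
time: 19.5
position: [0.5762, 0.1121, 0.1503]
tool_rot: [0.748, 0.663, 0.0, 0.001]
ft_force: [-2.8, 0.2, 16.3]
grip_width: 0.0114
grip_force: 58.0
```

Run:
```python
from rig import robot
from plan import *
o=robot.get_obs();print(pose(o),o["ft_force"],o["moment"],o["grip_force"])
if o["moment"][2]>.2 and abs(o["position"][2]-.1502)<.001: print(robot.hand_in())
```

```text
(array([0.57619062, 0.11210694, 0.15026071]), np.float64(1.4503532409705262), np.float64(0.08419803984809443)) [-2.76771768  0.19372326 16.25040806] [-0.00690019  0.39957998  0.41321764] 58.00580761081277
the job is handed in; nothing more can be done
None
```

I handed the job in at about 19.5 s with the guard latched shut, the key fully home and turned to its stop, and the gripper still holding it at 58 N; the hand-in gave no verdict, so success is judged from my force, position and camera readings.

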